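# Hold the bag clip open over the carton's fold

### The job

I have folded the milk carton shut and want to press its crease flat before the clip goes on. Take the wide steel spring clip off the rim of the white storage box by its two levers, bring it to the carton and hold it squeezed wide open astride the upright card fin on top: in line with the fin and centred along it, one jaw on each side with the tips about halfway down the fin, touching the carton nowhere. Finish while still holding it there gaping, do not let it close or let go, and leave the carton, the small clip, the mug and the jar where they are.

Things in the scene. Friction and masses are not known exactly. Their poses are not given: they have to be found in the camera images.
- wide_clip: Larger of two plain steel bulldog-type bag clips clamped on the robot-side rim of the box, left or right. 62 mm wide, 71 mm tall, 60 g. Two halves turn on a 10 mm thick spring barrel, its axis 16 mm above the rim; origin: middle of that axis, y along it, z up to the levers, jaws down. The frame belongs to the +x half: upright while shut, it tilts by half the opening as the clip opens.
- wide_clip_spring (a joint): Opening angle of the wide clip, rad: 0 as shut on the 4 mm thick rim, 0.76 at the stop, fully open. The spring always drives it shut: about 5 N on each lever edge starts it, about 10 N holds it fully open; grip with 20 to 40 N.
- wide_clip_lever_a (a point): Middle of the rolled edge (6 mm thick, 43 mm long, along y) at the end of one lever, on the +x half: where to pinch, from above, closing along x. Shut, it lies 22 mm out from and 34 mm above the barrel's axis, 50 mm over the two edges. Fully open the pair measures 22 mm and stands 40 mm above the axis.
- wide_clip_lever_b (a point): The same point on the other lever, at x = -22 mm.
- wide_clip_tip_a (a point): Centre of the rolled lip (5 mm thick, 62 mm long) at the end of one jaw of the wide clip, on the +x half. Shut on the rim it lies 31 mm below the barrel's axis and 15 mm below the rim, so lift the opened clip straight up over 25 mm to clear it. Fully open the two lip centres are 31 mm apart and 27 mm below the axis.
- wide_clip_tip_b (a point): The same point on the other jaw.
- storage_box: White open plastic box with straight walls, fixed to the worktop, 140 mm (x) by 250 mm (y) by 110 mm high, walls 4 mm; origin at the centre of its underside. The clips sit on its -x wall (middle of the wall at x = -68 mm), 110 mm above the worktop. Packets inside stay 25 mm below the rim.
- carton: Half-litre gable-top drinks carton, white card with a printed band, loose, about 0.45 kg, 70 by 70 mm and 155 mm tall with its fin; origin at the centre of its underside, z up, y along the fin. The two roof slopes rise at 45 degrees from 100 mm to the fin's foot at 135 mm.
- carton_fin (a point): Middle of the top edge of the carton's upright card fin, 155 mm above the worktop; axes as the carton's: y along the fin. The fin is 3 mm thick (x), 70 mm long (y) and 20 mm high.
- small_clip: The smaller clip, same kind, 34 mm wide and 50 mm tall, to be left on the rim; origin at the middle of its barrel's axis.
- mug: White mug, 80 mm across, 90 mm high, loose; to be left alone. Origin under its centre.
- jar: Glass jar with steel lid, 68 mm across, 100 mm high, loose; to be left alone. Origin under its centre.
There are look-alikes about, which are no part of the job. Leave any orange or yellow look-alike of the wide_clip alone. Leave any black or pink look-alike of the carton alone.

How it is judged:
On the way:
1. the wide clip is off the box, squeezed open in the fingers (value of joint wide_clip_spring above 0.4 rad and contact force between wide_clip and the fingers above 2 N and contact force between wide_clip and storage_box below 0.05 N and height (world z) of each of wide_clip_tip_a, wide_clip_tip_b above 0.113 m), for 0.1 s.
At the end, for the whole second after the job is handed in: Fingers hold the wide clip open (over 0.45 rad), still, astride the fin: lip centres on opposite sides, 5 to 20 mm below its top edge, within 15 mm of its middle, barrel within 0.2 rad of the fin's line; clip and robot touch no carton, which stands within 15 mm of its place (value of joint wide_clip_spring above 0.45 rad and contact force between wide_clip and the fingers above 2 N and contact force between each of wide_clip, the arm and carton below 0.05 N and z of wide_clip_tip_a in the frame of carton_fin between -0.02 and -0.005 m and z of wide_clip_tip_b in the frame of carton_fin between -0.02 and -0.005 m and y of wide_clip_tip_a in the frame of carton_fin between -0.015 and 0.015 m and y of wide_clip_tip_b in the frame of carton_fin between -0.015 and 0.015 m and angle between the y axis of wide_clip and the y axis of carton, either way round below 0.2 rad and ((x of wide_clip_tip_a in the frame of carton_fin above 0.004 m and x of wide_clip_tip_b in the frame of carton_fin below -0.004 m) or (x of wide_clip_tip_a in the frame of carton_fin below -0.004 m and x of wide_clip_tip_b in the frame of carton_fin above 0.004 m)) and linear speed of wide_clip below 0.02 m/s and angle between carton's own z axis and vertical below 0.05 rad and distance of carton from where it was at the start of the episode below 0.015 m); the arm keeps its last pose, push and grip.
It fails at once if the carton is knocked over or pushed away (distance of carton from where it was at the start of the episode above 0.015 m or angle between carton's own z axis and vertical above 0.2 rad).
It fails at once if the small clip is pulled off or shifted (distance of small_clip from where it was at the start of the episode above 0.015 m).
It fails at once if the mug or the jar is disturbed (distance of any of mug, jar from where it was at the start of the episode above 0.02 m).
It also fails if it takes over 35 s, if anything falls off the work surface, if the arm or the gripper's body presses on something with over 40 N, if the wrist force passes 120 N, or if a joint passes its speed limit or range.

### The arm

A 6-joint arm with a two-finger parallel gripper is mounted at the origin on the work surface. World frame = base frame: x ahead of the robot, y to its left, z up, the work surface at z = 0. Lengths are in m, angles in rad, forces in N, time in s.
With the tool pointing down it reaches from about 0.35 to 0.725 m from the base axis. Payload 6 kg.
Tool frame: the origin (TCP) lies at the very end of the fingers, on their centre line; the grasp point (between the pads) lies 19 mm behind it; z points along the fingers, y is the line along which they close (so a half turn about z gives the same grasp; the last joint's range is limited). The gripper opens to 85 mm and grips with 20 to 120 N. Pads are 22 mm wide; open, the fingers measure 114 mm over their backs; the gripper's body (76 mm by 85 mm) begins 54 mm behind the grasp point. The pads swing forward as they close: fully open they stand 13 mm farther back than shut.
Start: joints at [-0.844, 0.04, 0.085, 0, -1.615, -0.334], TCP at [0.23, -0.554, 0.231] pointing down, gripper open.
Joint ranges: [-2.56, 2.56], [-1.29, 2.01], [-1.08, 1.49], [-3.29, 1.98], [-2.81, -0.18], [-2.99, 2.99]. Speed limits (rad/s): [2.57, 2.57, 3.01, 3.14, 3.14, 3.14].

### API

Orientations are given as a 3x3 rotation matrix whose columns are the frame's x, y, z axes.
In Python, from plant import reach, move_l, move_j, ungrasp, grasp, pause, ik, sense, grab_frame, camera_params, IKError, hand_in, look_for, cut_out, landmark_of gives the robot as it stands. The module is installed in compiled form; this text tells all that it offers. Calls block until the motion is done:
- reach(position, orientation): joint-space move of the TCP to a pose.
- move_l(position, vel=0.15, attitude=None, until_force=None): straight line of the TCP; attitude=None keeps the orientation; vel is the mean speed in m/s. With until_force (N) it stops when the force on the tool has changed by that much, and returns True; else False.
- move_j(angles): joint-space move.
- ungrasp() and grasp(grasp_force=None): open the fingers fully, or close them until they stop; grasp_force is the grip in N (None keeps the last).
- pause(seconds).
- ik(position, orientation): joint angles nearest the present ones, or None.
- sense(): the state.
- grab_frame(name): name is "scene" or "top"; returns the picture (384x512x3 uint8, blue, green, red); there is no depth.
- camera_params(name): a dict with "fov_y" (degrees; the focal length in pixels is half the picture's height over the tangent of half this angle, whatever the lens; pixels are square), "cx", "cy" (the principal point, pixels), "R" (3x3) and "t" (3): a world point X has camera coordinates R X + t. Camera axes: x right, y down, z forward; pixel columns grow to the right and rows downward; lengths in m; the calibration is good to about 2 mm. A picture is of the moment at which its call begins. camera_params takes no time and is no camera call.
A pose or a line that the arm cannot do raises IKError and nothing moves.
- hand_in(): hands the job in; it is judged then, once.
Trained networks look in the newest picture that a camera, given by its name, has taken for a name from the list of things; names that differ only in an ending like _2 or _b are one class to them, and where a whole thing is asked for, a point or a joint stands for the part that bears it (a point fixed in the world has none). Each returns a list of dicts, best first, with "score" (0 to 1); they miss things now and then, are a little off and sometimes report something else, mostly with a low value. They report only what shows in the picture. A call takes as long as a camera call. They do not tell look-alikes from the thing itself.
- look_for(thing, camera): "box" ([centre column, centre row, width, height] in pixels, round what is visible of it).
- cut_out(thing, camera): "mask" (384x512 bool, what is visible of it) and "box" ([centre column, centre row, width, height] in pixels, round what is visible of it).
- landmark_of(thing, camera): "centre" ([column, row] in pixels: a listed point, or the origin of a listed thing).
The state is a dict: "time": time; "joint_pos": joint angles; "joint_velocities": joint speeds; "tau": joint torques, N m; "position": TCP position; "eef_rot": TCP orientation; "wrist_force": force on the tool from outside, world axes, zero at the start; "moment": the same for the moment, N m; "width": finger opening in m; "finger_force": force on a finger pad.
Only numpy, scipy, OpenCV 4.12 (cv2) and the standard library are available. Lean on these libraries where they do the work, as an engineer would, in place of code of your own. Each camera call takes 0.05 s, during which the arm holds its last target. There are 200 camera calls.

## Working session

There is one attempt and no reset: what is moved stays moved. The work goes in short steps, each a Python script; the robot and the scene stay as the last script left them, time stands still between calls to the robot, and variables do not carry over. Pictures are saved under pics/ and viewed, at most 10 in all, crops included, and the job is handed in when it is done.

```bash
mkdir -p pics; python3 - <<'E'
from plant import *
import cv2,numpy as np
for c in("scene","top"):
    f=grab_frame(c);cv2.imwrite(f"pics/{c}0.png",f)
    p=camera_params(c);print(c,p["fov_y"],p["cx"],p["cy"],(-np.array(p["R"]).T@p["t"]).round(3),np.array(p["R"]).round(2).tolist())
    for t in("wide_clip","wide_clip_lever_a","wide_clip_tip_a","carton","carton_fin","small_clip","storage_box","mug","jar"):
        print(t,[(np.round(d["centre"],1).tolist(),round(d["score"],2)) for d in landmark_of(t,c)])
print(sense()["time"])
E
```

```text
scene 57.55350388328908 253.94856590456374 190.5795254392958 [0.996 0.043 0.646] [[-0.14, 0.99, 0.0], [0.76, 0.11, -0.64], [-0.63, -0.09, -0.77]]
wide_clip [([169.2, 159.1], 0.97), ([219.6, 169.5], 0.7), ([178.9, 157.2], 0.43)]
wide_clip_lever_a [([213.6, 154.1], 0.78), ([166.2, 142.0], 0.69), ([226.3, 159.8], 0.63), ([164.8, 158.9], 0.61), ([183.3, 144.4], 0.44)]
wide_clip_tip_a [([217.3, 174.2], 0.79), ([168.6, 171.9], 0.78), ([221.0, 179.3], 0.68), ([181.1, 165.4], 0.52)]
carton [([374.9, 190.3], 0.96), ([362.5, 276.5], 0.85), ([364.7, 227.4], 0.69)]
carton_fin [([381.9, 182.9], 0.92), ([392.1, 139.8], 0.8), ([385.1, 235.5], 0.78)]
small_clip [([100.4, 163.7], 0.73)]
storage_box [([141.2, 225.5], 0.62)]
mug [([248.0, 312.6], 0.88), ([362.2, 227.6], 0.73)]
jar [([273.1, 167.3], 0.91)]
top 50.75624308955522 248.44507620073398 186.66462692011814 [ 0.456 -0.024  1.002] [[0.02, -1.0, -0.03], [-0.99, -0.02, -0.14], [0.14, 0.04, -0.99]]
wide_clip [([347.1, 215.2], 0.85), ([350.0, 261.4], 0.84), ([164.6, 210.2], 0.69), ([303.3, 253.6], 0.58)]
wide_clip_lever_a [([298.3, 246.9], 0.88), ([349.0, 204.9], 0.83), ([346.3, 269.1], 0.72), ([256.7, 123.9], 0.67), ([313.4, 256.2], 0.61), ([354.5, 225.3], 0.52), ([357.9, 256.5], 0.5)]
wide_clip_tip_a [([346.8, 215.9], 0.86), ([347.4, 258.0], 0.74), ([343.6, 260.2], 0.66), ([298.7, 251.3], 0.66), ([346.9, 220.7], 0.6), ([303.1, 252.3], 0.53), ([144.6, 200.4], 0.2)]
carton [([146.6, 256.5], 0.97), ([163.8, 207.9], 0.91), ([167.8, 161.6], 0.82)]
carton_fin [([125.3, 253.3], 0.98), ([151.0, 146.5], 0.79), ([147.8, 200.6], 0.71)]
small_clip [([408.0, 205.5], 0.68)]
storage_box [([360.9, 184.2], 0.9), ([348.7, 207.5], 0.72), ([254.5, 272.6], 0.59)]
mug [([257.7, 121.3], 0.71)]
jar [([251.5, 275.0], 0.74)]
1.0
```

```bash
python3 - <<'E'
import cv2
for c in("scene","top"):
    cv2.imwrite(f"pics/{c}0b.png",cv2.resize(cv2.imread(f"pics/{c}0.png"),(800,600),interpolation=cv2.INTER_CUBIC))
E
```

```text
(no output)
```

View pics/scene0b.png

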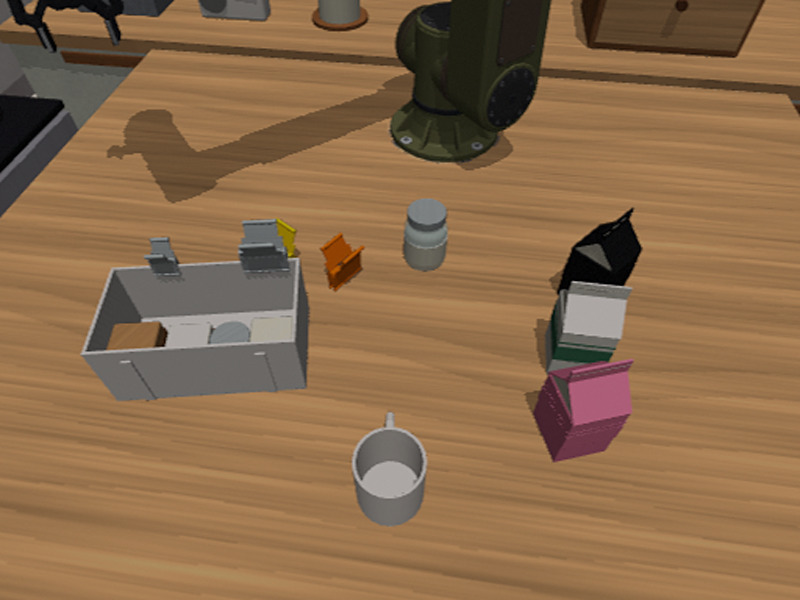

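View pics/top0b.png

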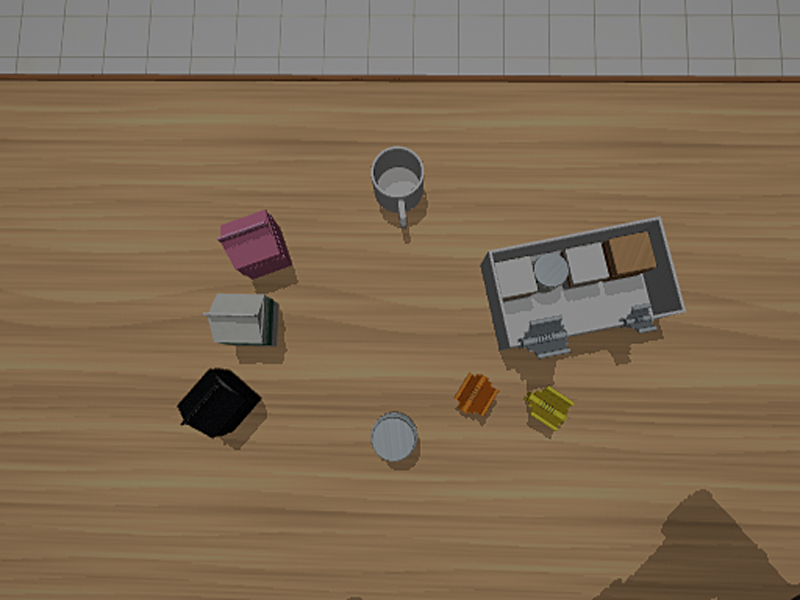

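The scene view shows the grey wide clip at about (169,157) on the box rim, the small clip at (103,165), and the white carton's fin from about (364,183) to (403,187), in original pixels. In the top view the wide clip is at (349,216) and the fin runs from about (131,201) to (175,204). The yellow and orange clips lie on the table, and the black and pink cartons stand beside the white one. I'll zoom in for precise edges.

```bash
python3 - <<'E'
import cv2,numpy as np
from plant import camera_params
print(camera_params("top").keys())
def crop(c,x,y,w=64,h=48,s=400):
    f=cv2.imread(f"pics/{c}0.png")[y:y+h,x:x+w]
    return cv2.resize(f,(400,300),interpolation=cv2.INTER_NEAREST)
m=np.vstack([np.hstack([crop("top",320,190),crop("top",125,180)]),np.hstack([crop("scene",140,130),crop("scene",345,172)])])
cv2.imwrite("pics/m.png",m)
E
```

```text
dict_keys(['fov_y', 'cx', 'cy', 'R', 't'])
```

View pics/m.png

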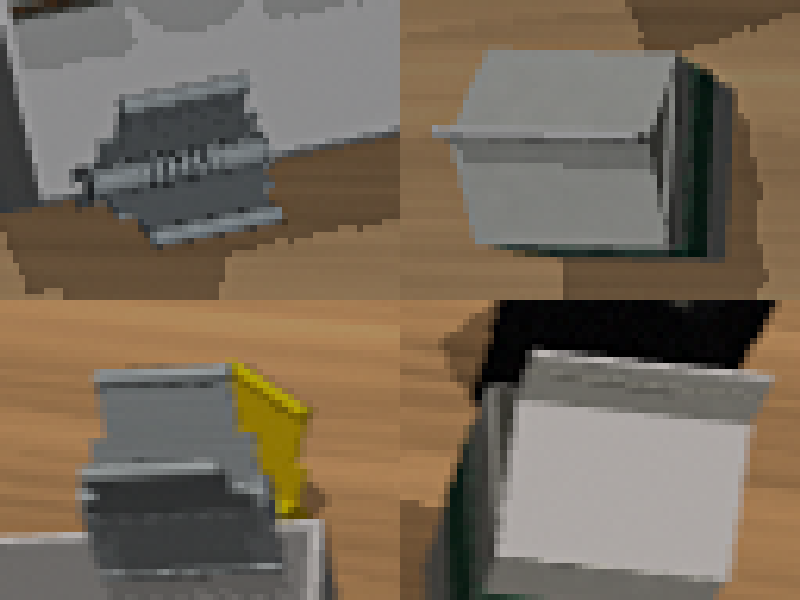

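The montage (6.25x) shows both lever edges and the barrel clearly. The fin's top edge also shows in both views. I'll triangulate these and check them against the known heights.

```bash
cat > h.py <<'E'
import numpy as np
from plant import *
def ray(c,px):
    p=camera_params(c);f=192/np.tan(np.radians(p["fov_y"])/2)
    R=np.array(p["R"]);d=R.T@[(px[0]-p["cx"])/f,(px[1]-p["cy"])/f,1]
    return -R.T@np.array(p["t"]),d
def atz(c,px,z):
    o,d=ray(c,px);return o+d*(z-o[2])/d[2]
def tri(a,b):
    A=np.zeros((3,3));v=np.zeros(3)
    for c,px in(("top",a),("scene",b)):
        o,d=ray(c,px);d=d/np.linalg.norm(d);P=np.eye(3)-np.outer(d,d);A+=P;v+=P@o
    return np.linalg.solve(A,v)
E
python3 - <<'E'
from h import *
np.set_printoptions(precision=4,suppress=True)
T=lambda u,v,x,y:(x+u/6.25-.5,y+v/6.25-.5)
t=lambda u,v:T(u,v,320,190); tc=lambda u,v:T(u-400,v,125,180); s=lambda u,v:T(u,v-300,140,130); sc=lambda u,v:T(u-400,v-300,345,172)
def seg(n,a,b):
    m=(a+b)/2;d=b-a;print(n,m,"len",np.linalg.norm(d),"ang",np.degrees(np.arctan2(d[1],d[0])))
seg("levA z",atz("top",t(122,104),.16),atz("top",t(248,82),.16))
seg("levB z",atz("top",t(152,238),.16),atz("top",t(282,213),.16))
seg("barrel",atz("top",t(80,182),.126),atz("top",t(268,150),.126))
seg("levA scene",atz("scene",s(82,470),.16),atz("scene",s(226,467),.16))
seg("levB scene",atz("scene",s(97,376),.16),atz("scene",s(232,371),.16))
seg("fin top",atz("top",tc(434,132),.155),atz("top",tc(648,133),.155))
seg("fin scene",atz("scene",sc(533,353),.155),atz("scene",sc(772,377),.155))
L,R=(tc(434,132),sc(772,377)),(tc(648,133),sc(533,353))
seg("fin tri",tri(*L),tri(*R))
# box rim -x wall corners (top view 800x600)
q=lambda u,v:(u/1.5625-.5,v/1.5625-.5)
seg("rim -x",atz("top",q(502,348),.11),atz("top",q(684,312),.11))
seg("rim +x",atz("top",q(487,253),.11),atz("top",q(660,219),.11))
# midpoint triangulation of lever edges
m=lambda a,b:((a[0]+b[0])/2,(a[1]+b[1])/2)
print(tri(m(t(122,104),t(248,82)),m(s(82,470),s(226,467))),tri(m(t(152,238),t(282,213)),m(s(97,376),s(232,371))))
print(atz("top",(257.7,121.3),0),atz("top",(251.5,275),0))
E
```

```text
levA z [ 0.537  -0.2021  0.16  ] len 0.04225290604423738 ang -79.01192403475673
levB z [ 0.4935 -0.212   0.16  ] len 0.043429444232548034 ang -78.0057884531683
barrel [ 0.5151 -0.2052  0.126 ] len 0.06529616816036082 ang -79.23862513390999
levA scene [ 0.5328 -0.1995  0.16  ] len 0.04515900264073954 ang 99.8245350829794
levB scene [ 0.4896 -0.2094  0.16  ] len 0.04394862843919655 ang 101.29139545979595
fin top [0.5377 0.2218 0.155 ] len 0.07331580162749293 ang -89.25858810104714
fin scene [0.535  0.2266 0.155 ] len 0.06992691434229913 ang 90.26269075455771
fin tri [0.5377 0.2234 0.1575] len 0.0714681867686784 ang -89.22972043819291
rim -x [ 0.5291 -0.2771  0.11  ] len 0.2585689295771261 ang -77.71528703842081
rim +x [ 0.663  -0.2526  0.11  ] len 0.25098093416837713 ang -77.85221106245288
[ 0.5362 -0.1996  0.1635] [ 0.4929 -0.2096  0.1631]
[ 0.7613 -0.007   0.    ] [0.3763 0.0011 0.    ]
```

```bash
cat >> h.py <<'E'
def rot(deg):
    c,s=np.cos(np.radians(deg)),np.sin(np.radians(deg))
    return np.array([[-s,c,0],[c,s,0],[0,0,-1.]])
CLIP=np.array([.5145,-.2055]);CY=11.8
FIN=np.array([.537,.224]);FY=0.5
E
python3 - <<'E'
from h import *
np.set_printoptions(precision=3,suppress=True)
for k in(0,180):
    print(k,ik([*CLIP,.26],rot(CY+k)),ik([*CLIP,.144],rot(CY+k)),ik([*FIN,.26],rot(FY+k)),ik([*FIN,.19],rot(FY+k)))
E
```

```text
0 [-0.017 -0.077  0.022  0.    -1.669 -2.918] [-0.017 -0.075 -0.187  0.    -1.458 -2.918] [ 0.74  -0.003  0.093  0.    -1.667  2.411] [ 0.74  -0.009 -0.04   0.    -1.54   2.411]
180 [-0.017 -0.077  0.022  0.    -1.669  0.223] [-0.017 -0.075 -0.187  0.    -1.458  0.223] [ 0.74  -0.003  0.093  0.    -1.667 -0.731] [ 0.74  -0.009 -0.04   0.    -1.54  -0.731]
```

```bash
python3 - <<'E'
from h import *
import cv2
R=rot(CY+180)
ungrasp(); reach([*CLIP,.25],R)
print(move_l([*CLIP,.144],vel=.1,until_force=6), sense()["position"],sense()["wrist_force"])
grasp(30); pause(.3)
s=sense();print(s["time"],s["width"],s["finger_force"],s["wrist_force"],s["position"])
cv2.imwrite("pics/g.png",cv2.resize(grab_frame("scene")[80:230,80:280],(800,600)))
E
```

```text
False [ 0.51490764 -0.2056226   0.14492714] [-0.10322326 -0.31232583  0.0838415 ]
4.9833 0.019447239803624308 30.76990306377411 [-0.44138639 -0.27799045 -1.45475494] [ 0.51449939 -0.20551383  0.14398625]
```

View pics/g.png

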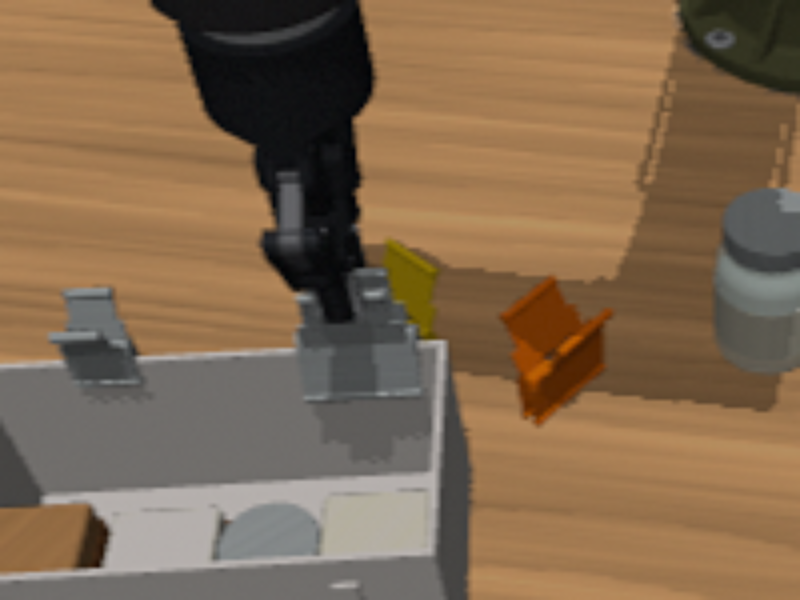

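The picture shows the finger pads on the levers and the lower jaw standing away from the wall at about (360,395) in the crop. The measured width of 19 mm means the clip is fully open. Next I lift it, carry it to a hover above the fin and look.

```bash
python3 - <<'E'
from h import *
import cv2
move_l([*CLIP,.27],vel=.08)
s=sense();print(s["time"],s["width"],s["finger_force"],s["wrist_force"])
reach([*FIN,.27],rot(FY+180)); 
move_l([*FIN,.235],vel=.06); pause(.3)
s=sense();print(s["time"],s["width"],s["finger_force"],s["wrist_force"],s["position"])
f={c:grab_frame(c) for c in("scene","top")}
for c in f:
    cv2.imwrite(f"pics/{c}1.png",f[c])
    for t in("wide_clip_tip_a","wide_clip","carton_fin"): print(c,t,[(np.round(d["centre"],1).tolist(),round(d["score"],2)) for d in landmark_of(t,c)])
cv2.imwrite("pics/h.png",np.hstack([cv2.resize(f["scene"][110:260,320:420],(400,600),interpolation=cv2.INTER_NEAREST),cv2.resize(f["top"][130:280,100:200],(400,600),interpolation=cv2.INTER_NEAREST)]))
E
```

```text
6.7583 0.019931783071609636 30.770902633666992 [-1.09957159 -0.82757503 -0.98937791]
9.375 0.019596035558439442 30.77294111251831 [-0.73299296 -0.49475297 -0.38731347] [0.53706884 0.22408271 0.23529719]
scene wide_clip_tip_a [([220.8, 175.6], 0.92), ([387.5, 177.7], 0.82), ([179.1, 166.4], 0.56), ([388.2, 166.5], 0.55), ([215.8, 178.4], 0.5)]
scene wide_clip [([218.7, 170.4], 0.75), ([391.0, 162.3], 0.66), ([182.5, 160.0], 0.64)]
scene carton_fin [([386.9, 232.8], 0.69)]
top wide_clip_tip_a [([298.4, 251.1], 0.89), ([144.9, 193.3], 0.85), ([344.7, 258.2], 0.75), ([349.4, 259.1], 0.73), ([141.9, 206.3], 0.69), ([302.4, 252.6], 0.5)]
top wide_clip [([137.8, 195.6], 0.7), ([346.2, 261.8], 0.56)]
top carton_fin [([151.0, 148.5], 0.88), ([144.9, 204.0], 0.84), ([123.4, 254.4], 0.8)]
```

View pics/h.png

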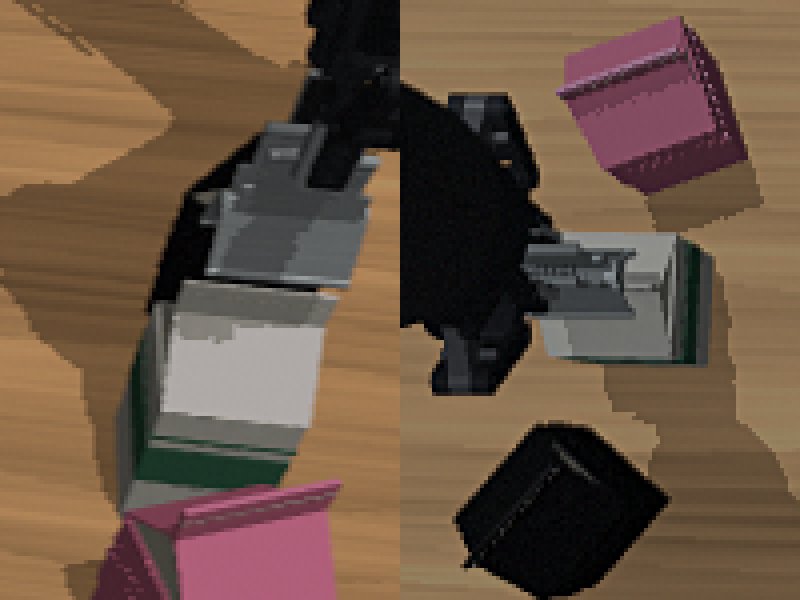

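The crop (4x) shows the open clip above the fin and in line with it. Its front (+x) lip runs from (207,277) to (352,287) in the scene half. In the top half the lip ends are at about (635,250) and (632,314). I'll triangulate the lips.

```bash
python3 - <<'E'
from h import *
np.set_printoptions(precision=4,suppress=True)
t=lambda u,v:(100+(u-400)/4-.5,130+v/4-.5); s=lambda u,v:(320+u/4-.5,110+v/4-.5)
print("+x lip -y end",tri(t(635,251),s(207,276)))
for z in(.18,.185,.19):
    a,b=atz("scene",s(207,276),z),atz("scene",s(352,287),z); d=b-a
    print(z,"scene lip mid",(a+b)/2,np.linalg.norm(d),np.degrees(np.arctan2(d[1],d[0])),"top ends",atz("top",t(635,251),z),atz("top",t(632,314),z))
E
```

```text
+x lip -y end [0.5533 0.1932 0.1796]
0.18 scene lip mid [0.5524 0.2257 0.18  ] 0.06342672048173992 92.17980332241707 top ends [0.5532 0.1922 0.18  ] [0.5207 0.1921 0.18  ]
0.185 scene lip mid [0.5571 0.2238 0.185 ] 0.06274660451500387 92.1798033224172 top ends [0.5526 0.1909 0.185 ] [0.5203 0.1907 0.185 ]
0.19 scene lip mid [0.5619 0.2218 0.19  ] 0.062066488548267726 92.17980332241723 top ends [0.552  0.1896 0.19  ] [0.5199 0.1894 0.19  ]
```

The lips come out centred at x≈0.537, y≈0.225, about 31 mm apart as they should be, with the tips 57 mm below the TCP. That centres on the fin, so I lower the clip to TCP z = 0.200, which puts the tips at about 0.143.

```bash
python3 - <<'E'
from h import *
import cv2
print(move_l([.5375,.2235,.200],vel=.03,until_force=5)); pause(.4)
s=sense();print(s["time"],s["width"],s["finger_force"],s["wrist_force"],s["position"],np.abs(s["joint_velocities"]).max())
f={c:grab_frame(c) for c in("scene","top")}
for c in f: cv2.imwrite(f"pics/{c}2.png",f[c])
cv2.imwrite("pics/i.png",np.hstack([cv2.resize(f["scene"][140:240,340:407],(400,600),interpolation=cv2.INTER_NEAREST),cv2.resize(f["top"][160:260,120:187],(400,600),interpolation=cv2.INTER_NEAREST)]))
E
```

```text
False
11.4917 0.01987199209209693 30.773211121559143 [ 0.41714512  1.15759831 -0.40860648] [0.53750402 0.22349547 0.20002907] 0.0009250776028317529
```

View pics/i.png

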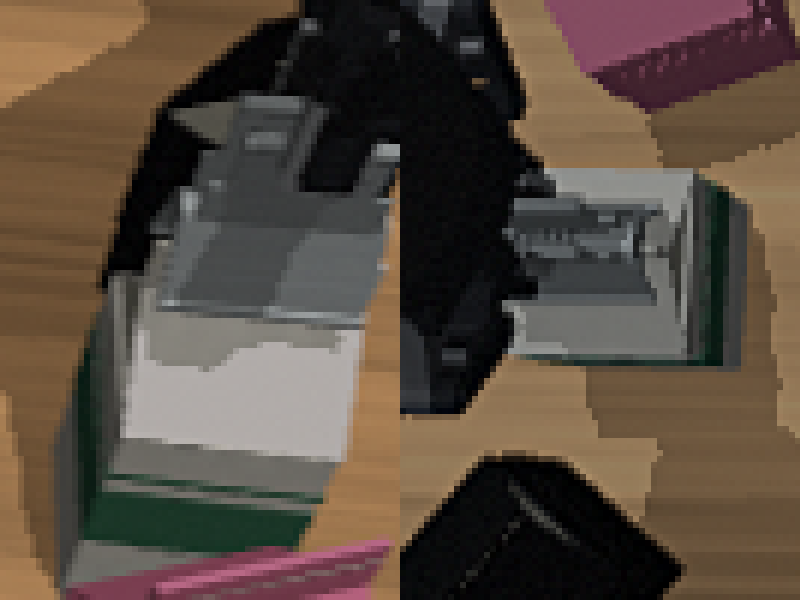

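```bash
python3 - <<'E'
from h import *
np.set_printoptions(precision=4,suppress=True)
k=67/400
t=lambda u,v:(120+(u-400)*k-.5,160+v/6-.5); s=lambda u,v:(340+u*k-.5,140+v/6-.5)
print("tri -y end",tri(t(655,208),s(160,304)))
for e in((160,304),(365,326)):
    o,d=ray("scene",s(*e)); print("scene lip at x=.5505:",o+d*(.5505-o[0])/d[0])
for z in(.14,.145): print(z,atz("top",t(655,208),z),atz("top",t(655,303),z))
E
```

```text
tri -y end [0.5532 0.1928 0.1468]
scene lip at x=.5505: [0.5505 0.1944 0.1438]
scene lip at x=.5505: [0.5505 0.2571 0.1438]
0.14 [0.5539 0.1939 0.14  ] [0.5197 0.1922 0.14  ]
0.145 [0.5534 0.1926 0.145 ] [0.5193 0.1909 0.145 ]
```

The tips are at z≈0.144, 11 mm below the fin's top edge, centred within about 1 mm in x and y. The grip is steady and the wrist force shows no contact, so I hand in.

```bash
python3 -c "
from plant import *
print(hand_in())"
```

```text
the job is handed in; nothing more can be done
None
```

I handed the job in with the wide clip held squeezed open astride the carton's fin: by the last camera measurement the lips are about 11 mm below its top edge and within about 1 mm of centre, and the wrist force showed no sign of touching the carton (hand-in returned no verdict).

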